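# Shut down the pump and release its filter slide

## Robot

A 6-joint arm with a two-finger parallel gripper is mounted at the origin on the work surface. World frame = base frame: x ahead of the robot, y to its left, z up, the work surface at z = 0. Lengths are in mm, angles in degrees, forces in N, time in s.
With the tool pointing down it reaches from about 375 to 900 mm from the base axis. Payload 3.1 kg.
Tool frame: the origin (TCP) lies between the finger pads; the fingertips stand r.tcp_to_tips ahead of it and the grasp point (between the pads) lies 5 mm behind it (r.tcp_to_tips is the distance from the TCP to the fingertips, in mm); z points along the fingers, y is the line along which they close (so a half turn about z gives the same grasp; the last joint's range is limited). The gripper opens to 85 mm and grips with 20 to 120 N. Pads are 22 mm wide; open, the fingers measure 114 mm over their backs; the gripper's body (76 mm by 85 mm) begins 54 mm behind the grasp point. The pads swing forward as they close: fully open they stand 13 mm farther back than shut.
Start: joints at [-79.899, 30.224, 82.088, -0, 67.689, -10.227], TCP at [217.148, -586.041, 245.31] pointing down, gripper open.
Joint ranges: [-176.69, 176.69], [-43.24, 126.21], [12.49, 139.97], [-82, 262], [0, 151.66], [-163.58, 163.58]. Speed limits (degrees/s): [159.86, 159.86, 180, 180, 180, 180].

## Interface

Orientations are given as a 3x3 rotation matrix whose columns are the frame's x, y, z axes.
In Python, from cell import readout, optics, r gives the robot as it stands.
- The arm moves only by the tool move_arm, never from a script. Its argument "targets" is a list of rows, each an object of numbers: "x", "y", "z": the shift along the world's x, y, z in mm; "ax", "ay", "az": the turn, a rotation vector about the world's x, y, z in degrees; "gripper": the closure in counts, from 0 (fully open) to 255 (shut). In form: [{"x": .., "y": .., "z": .., "ax": .., "ay": .., "az": .., "gripper": ..}, ...]. A call has 1 to 10 rows; each row shifts and turns the commanded pose from where the row before left it; what a row does not reach is not made up. A row lasts 1/12 s, in which the tool goes at most 41.7 mm and 7.16 degrees, less where a joint would pass 70% of its speed; a pose out of reach is approached as far as the arm can. A call with a gripper value outside its range is refused whole. The fingers move at their own pace and stop on an object; the grip force is fixed at half the most. Time passes only in rows, so rows that do not move let the fingers close. It gives the time, the measured TCP pose, the force, the opening and the grip force at its end, in the units of the state.
- readout.get_state(): the state, without advancing time (a new reading comes with each control period).
- optics.capture(name): name is "scene" or "top" or "wrist"; returns a dict with "pixels" (400x640x3 uint8, red, green, blue), "K" (3x3 intrinsics, pixels), "extrinsics" (4x4, takes a point from camera to world coordinates). Camera axes: x right, y up, looking along -z (the intrinsics and any distortion apply to the point x, -y, -z); pixel columns grow to the right and rows downward; lengths in mm; the calibration is good to about 2 mm. The wrist camera is an equidistant fisheye: a pixel r from the principal point sees the ray r / f radians off the axis. A picture is of the moment at which its call begins. There is no depth.
- r.close_job(): hands the job in; it is judged then, once.
The state is a dict: "clock": time; "q": joint angles; "dq": joint speeds; "effort": joint torques, N m; "eef_pos": TCP position; "orientation": TCP orientation; "force": force on the tool from outside, world axes, zero at the start; "moment": the same for the moment, N m; "finger_gap": opening from 0.0 (shut) to 1.0 (fully open); "grasp_force": force on a finger pad.
Only numpy, scipy, OpenCV 4.12 (cv2) and the standard library are available. Lean on these libraries where they do the work, as an engineer would, in place of code of your own. Each camera call takes 0.05 s, during which the arm holds its last target. There are 200 camera calls.

## Task

Shut the pump unit down by pressing the red, then the yellow, then the blue key, each fully down and let up again before the next, and leave the green run key alone. Then take the release pin from its stand, hold the orange release button at the bottom of the well down with its tip, and with the button held push the filter slide fully out of the unit's front. Stand the pin back in its stand, leave the slide out, and do not disturb the beaker, bottle or tube rack.

Things in the scene. Friction and masses are not known exactly. Their poses are not given: they have to be found in the camera images.
- unit: The fixed pump unit: a white box 220 (x) x 320 (y) x 90 mm high, origin under its centre; its -x is its front (towards the robot), y its left. On the dark left two thirds of its top are four keys in a 2 x 2 grid, 75 mm apart in x and 95 mm in y; which colour is where varies. In the right third an aluminium filter slide lies in a channel open at top and front.
- well_mouth (a point): Centre of the mouth of the well in the filter slide's top, 96 mm above the bench (moves with the slide). The slide is 142 (x) x 60 (y) mm, 6 mm proud of the unit. The well is a 16 mm square hole with an orange rim, walls along the unit's axes, 14 mm deep to the orange release button. A filter capsule lies 45 to 95 mm in front of it, 16 mm above the slide.
- filter_slide (a joint): Slide travel in m: 0 = home, latched; 0.05 = fully out at its stop, along the unit's -x. About 2 N of friction plus light damping; it stays where it is left. With the release up a latch blocks it after 1 mm; with the release held down for the first 30 mm, push it with the pin against the well's front wall.
- release_top (a point): Centre of the top of the orange release button at the bottom of the well, 14 mm below the well's mouth when up (fingers do not fit in).
- release (a joint): Release button, m pressed down: 0 = up, 0.007 = fully down; springs back. 1.7 N to start, about 4.7 N fully down. The latch frees from about 0.005.
- pin_grip (a point): Centre of the orange handle (diameter 18, 50 mm high) of the loose release pin; z is the pin's axis, up. The pin (about 80 g, 109 mm long) is a steel shaft, diameter 8 x 55 mm, tip 84 mm below this point, then a collar, diameter 26 x 4 mm, then the handle. It starts upright in its stand, the collar resting on the stand's top.
- pin_tip (a point): The lower end of the pin's shaft, on its axis.
- stand_hole0 (a point): Centre of the mouth of the round hole (diameter 16, 60 mm deep) in the top face of the pin's stand, a fixed blue block 70 x 70 x 65 mm, with this point 65 mm above the bench.
- beaker_mid (a point): Bystander: middle of an open glass beaker, diameter 68, 75 mm high, standing loose.
- bottle_mid (a point): Bystander: middle of an amber bottle with blue cap, diameter 64, 130 mm high, standing loose.
- rack_mid (a point): Bystander: middle of a loose white rack of blue-capped tubes, 90 x 160 x 80 mm.
- key_red_top (a point): Centre of the top of the red key: a round spring key, diameter 28 mm, in a grey housing on the unit's top panel, its top 112 mm above the bench when up; pressed straight down.
- key_red (a joint): The red key, m pressed down: 0 = up, 0.006 = fully down; springs back when let go. Fully down takes about 4.5 N.
- key_yellow_top (a point): Centre of the top of the yellow key: a round spring key, diameter 28 mm, in a grey housing on the unit's top panel, its top 112 mm above the bench when up; pressed straight down.
- key_yellow (a joint): The yellow key, m pressed down: 0 = up, 0.006 = fully down; springs back when let go. Fully down takes about 4.5 N.
- key_blue_top (a point): Centre of the top of the blue key: a round spring key, diameter 28 mm, in a grey housing on the unit's top panel, its top 112 mm above the bench when up; pressed straight down.
- key_blue (a joint): The blue key, m pressed down: 0 = up, 0.006 = fully down; springs back when let go. Fully down takes about 4.5 N.
- key_green_top (a point): Centre of the top of the green key: a round spring key, diameter 28 mm, in a grey housing on the unit's top panel, its top 112 mm above the bench when up; pressed straight down.
- key_green (a joint): The green key, m pressed down: 0 = up, 0.006 = fully down; springs back when let go. Fully down takes about 4.5 N.
Not all that is in view belongs to the job. Leave any black or white look-alike of the part that bears pin_grip alone.

How it is judged (in metres and radians):
On the way, in this order (a step that is already met when the one before it is completed fails the run):
1. red key pressed down (over 4 mm) with the other keys up (value of joint key_red above 0.004 m and value of joint each of key_yellow, key_blue below 0.0015 m), for 0.05 s.
2. yellow key pressed down (over 4 mm) with the other keys up (value of joint key_yellow above 0.004 m and value of joint each of key_red, key_blue below 0.0015 m), for 0.05 s.
3. blue key pressed down (over 4 mm) with the other keys up (value of joint key_blue above 0.004 m and value of joint each of key_red, key_yellow below 0.0015 m), for 0.05 s.
4. the pin's tip holds the release button down (over 4 mm) while the slide is between 6 and 30 mm out (distance between pin_tip and release_top below 0.01 m and value of joint release above 0.004 m and value of joint filter_slide between 0.006 and 0.03 m), for 0.05 s.
5. the slide is fully out (over 44 of 50 mm) (value of joint filter_slide above 0.044 m), for 0.1 s.
At the end, for the whole second after the job is handed in: The filter slide is out by more than 44 mm of its 50 mm, all four keys are up (under 1.5 mm), and the pin stands in its stand, let go: handle centre within 8 mm of the hole's axis and 23 to 34 mm above its mouth (29 mm when the collar rests on the stand), leaning less than 0.12 rad (value of joint filter_slide above 0.044 m and value of joint each of key_red, key_yellow, key_blue, key_green below 0.0015 m and horizontal distance between pin_grip and stand_hole0 below 0.008 m and z of pin_grip in the frame of stand_hole0 between 0.023 and 0.034 m and angle between pin_grip's own z axis and vertical below 0.12 rad); the robot touches nothing.
It fails at once if the green run key pressed (over 2.5 mm) (value of joint key_green above 0.0025 m).
It fails at once if two keys pressed at the same time (both over 2 mm) (value of joint each of key_red, key_yellow above 0.002 m or value of joint each of key_red, key_blue above 0.002 m or value of joint each of key_red, key_green above 0.002 m or value of joint each of key_yellow, key_blue above 0.002 m or value of joint each of key_yellow, key_green above 0.002 m or value of joint each of key_blue, key_green above 0.002 m).
It fails at once if the beaker moved more than 30 mm or tipped over 0.4 rad (distance of beaker_mid from where it was at the start of the episode above 0.03 m or angle between beaker_mid's own z axis and vertical above 0.4 rad).
It fails at once if the bottle moved more than 30 mm or tipped over 0.4 rad (distance of bottle_mid from where it was at the start of the episode above 0.03 m or angle between bottle_mid's own z axis and vertical above 0.4 rad).
It fails at once if the tube rack moved more than 30 mm or tipped over 0.4 rad (distance of rack_mid from where it was at the start of the episode above 0.03 m or angle between rack_mid's own z axis and vertical above 0.4 rad).
It also fails if it takes over 64 s, if anything falls off the work surface, if the arm or the gripper's body presses on something with over 40 N, if the wrist force passes 120 N, or if a joint passes its speed limit or range.

## Working session

There is one attempt and no reset: what is moved stays moved. The work goes in short steps, Python scripts to look and compute and a tool call to move; the robot and the scene stay as the last step left them, time stands still between calls to the robot, and variables do not carry over. Pictures are saved under pics/ and viewed, at most 10 in all, crops included, and the job is handed in when it is done.

Besides the shell and the picture viewer there is one more tool, called after "Request:" as name([rows], argument=value, ...), one row to a line, values as JSON. move_arm: Moves the arm, as the interface text tells. Its arguments: {"type":"object","properties":{"targets":{"type":"array"}},"required":["targets"]}

```bash
ls; mkdir -p pics
python3 - <<'E'
from cell import readout, optics, r
import cv2,numpy as np,pickle
print(r.tcp_to_tips, readout.get_state())
for n in("scene","top"):
    c=optics.capture(n); cv2.imwrite(f"pics/{n}0.png",c["pixels"][:,:,::-1]); pickle.dump(c,open(f"{n}.pkl","wb"))
    print(n,c["K"],c["extrinsics"],[k for k in c])
E
```

```text
pics
14.0 {'clock': 0.0, 'q': array([-7.98990979e+01,  3.02776047e+01,  8.21568403e+01,  4.59257609e-04,
        6.76883156e+01, -1.02282193e+01]), 'dq': array([-0.08381392,  0.01600422,  0.0182209 ,  0.00799939, -0.02678306,
       -0.03825992]), 'effort': array([-1.00737849e-03, -4.42352915e+01, -1.78022969e+01, -3.52300585e-04,
        8.50008189e-03, -1.08860718e-05]), 'eef_pos': array([ 217.03108737, -585.37915429,  244.34565404]), 'orientation': array([[ 9.37713610e-01,  3.47409053e-01, -3.68468933e-04],
       [ 3.47409032e-01, -9.37711315e-01,  2.11066580e-03],
       [ 3.87746920e-04, -2.10720948e-03, -9.99997705e-01]]), 'force': array([-0.72747073,  0.88394223, -0.46336396]), 'moment': array([-0.0417794 , -0.0417626 , -0.03086436]), 'grasp_force': 0.0, 'finger_gap': 0.9980225378615473}
scene [[405.98234822   0.         323.30464987]
 [  0.         405.98234822 197.06710423]
 [  0.           0.           1.        ]] [[-7.63741442e-01 -4.31343319e-01  4.80251966e-01  1.06506544e+03]
 [ 6.45508742e-01 -5.15145384e-01  5.63864964e-01  5.70179341e+02]
 [ 4.18019892e-03  7.40653883e-01  6.71873762e-01  7.79071799e+02]
 [ 0.00000000e+00  0.00000000e+00  0.00000000e+00  1.00000000e+00]] ['pixels', 'K', 'extrinsics']
top [[448.9483601    0.         324.52344155]
 [  0.         448.9483601  196.43337072]
 [  0.           0.           1.        ]] [[-1.38303271e-02  9.92030971e-01 -1.25232879e-01  3.89088440e+02]
 [-9.99881780e-01 -1.28794940e-02  8.39903309e-03  1.78201466e+01]
 [ 6.71916484e-03  1.25334235e-01  9.92091822e-01  1.35744656e+03]
 [ 0.00000000e+00  0.00000000e+00  0.00000000e+00  1.00000000e+00]] ['pixels', 'K', 'extrinsics']
```

View pics/scene0.png

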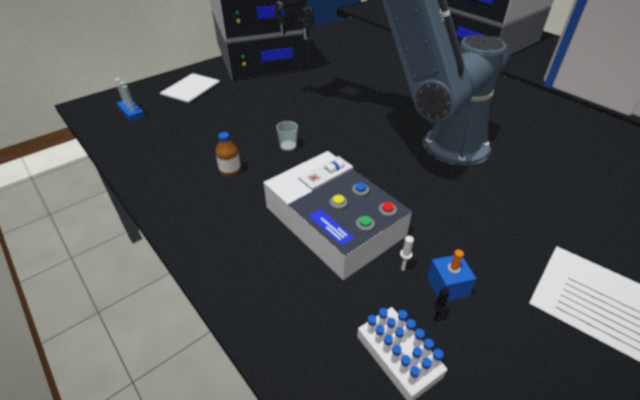

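View pics/top0.png

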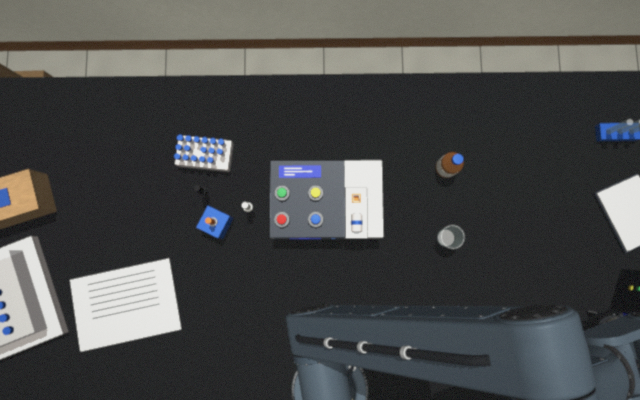

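The scene view shows the pump unit at (338,210). The orange pin is in its blue stand at (456,262), with a white look-alike at (407,250) and a black one at (442,302). In the top view the keys are red (282,219), blue (316,219), green (282,193) and yellow (316,192). The well is at (356,198), the stand at (213,222), the bottle at (450,165), the beaker at (451,237) and the rack at (203,153).

```bash
cat > h.py <<'E'
import numpy as np,cv2
def ray(c,uv,fish=False):
    K,E=np.array(c["K"]),np.array(c["extrinsics"])
    x=(uv[0]-K[0,2])/K[0,0]; y=(uv[1]-K[1,2])/K[1,1]
    if fish:
        t=np.hypot(x,y); s=np.sin(t)/max(t,1e-9); d=np.array([x*s,-y*s,-np.cos(t)])
    else: d=np.array([x,-y,-1.])
    return E[:3,3],E[:3,:3]@d
def onz(c,uv,z,fish=False):
    o,d=ray(c,uv,fish); return o+d*(z-o[2])/d[2]
def tri(a,b):
    A=np.zeros((3,3));v=np.zeros(3)
    for o,d in(a,b):
        d=d/np.linalg.norm(d);P=np.eye(3)-np.outer(d,d);A+=P;v+=P@o
    return np.linalg.solve(A,v)
R={'red':[(0,8),(172,180)],'orange':[(8,18)],'yellow':[(24,36)],'green':[(45,80)],'blue':[(100,125)]}
def blobs(px,col,roi=None,smin=120,vmin=60,amin=8):
    h=cv2.cvtColor(px,cv2.COLOR_RGB2HSV); m=np.zeros(h.shape[:2],np.uint8)
    for a,b in R[col]: m|=cv2.inRange(h,(a,smin,vmin),(b,255,255))
    if roi:
        k=np.zeros_like(m);k[roi[1]:roi[3],roi[0]:roi[2]]=255;m&=k
    n,l,s,c=cv2.connectedComponentsWithStats(m)
    return sorted([(int(s[i,4]),c[i].round(1),s[i,:4]) for i in range(1,n) if s[i,4]>=amin],key=lambda t:-t[0])
E
python3 - <<'E'
import pickle;from h import *
np.set_printoptions(precision=1,suppress=True)
t=pickle.load(open("top.pkl","rb"));s=pickle.load(open("scene.pkl","rb"))
for n,c,roi,rs in(("top",t,(180,140,390,245),1),("scene",s,(260,140,480,300),1)):
  for col,z in(('red',112),('yellow',112),('green',112),('blue',112),('orange',96)):
    for b in blobs(c["pixels"],col,roi)[:5]: print(n,col,b[0],b[1],b[2],onz(c,b[1],z))
# scaled crop of pins
a=cv2.resize(t["pixels"][170:250,170:270],None,fx=4,fy=4,interpolation=2)
b=cv2.resize(s["pixels"][225:325,390:490],None,fx=4,fy=4,interpolation=2)
b=cv2.copyMakeBorder(b,0,0,0,0,0);a=cv2.copyMakeBorder(a,0,80,0,0,0)
cv2.imwrite("pics/pins.png",np.hstack([a,b])[:,:,::-1])
g=cv2.cvtColor(t["pixels"],cv2.COLOR_RGB2GRAY)
for uv in((270,161),(344,160),(383,160),(383,238),(270,239)): print(uv,onz(t,uv,90))
for uv in((211,222),):print(onz(t,uv,119))
E
```

```text
top red 69 [281. 219.] [277 215   9   9] [484.7 129.  112. ]
top yellow 59 [315.2 192.4] [311 189   9   8] [558.   33.2 112. ]
top green 52 [281.5 192.5] [278 189   8   8] [559.  127.5 112. ]
top blue 659 [214.2 222.1] [196 205  37  34] [478.6 314.  112. ]
top blue 233 [308.9 172.1] [288 166  33  12] [615.9  50.3 112. ]
top blue 66 [315.2 218.9] [311 215   9   9] [483.7  34.  112. ]
top blue 63 [281.3 171.6] [279 166   7  12] [618.3 127.9 112. ]
top blue 47 [308.2 238.5] [296 238  25   2] [429.8  54.  112. ]
top orange 35 [209.4 220.5] [206 218   8   6] [484.4 331.4  96. ]
top orange 13 [355.7 198.1] [354 197   5   3] [542.4 -81.1  96. ]
scene red 96 [387.7 206.2] [383 201  11  11] [491.3 133.9 112. ]
scene yellow 88 [338.  199.1] [333 195  11  10] [565.6  38.9 112. ]
scene green 92 [365.  220.4] [360 216  11  10] [566.3 133.  112. ]
scene blue 1461 [450.8 277.7] [427 255  50  45] [547.5 359.  112. ]
scene blue 500 [329.7 225.6] [309 209  45  37] [639.3  93.3 112. ]
scene blue 83 [360.3 186.2] [356 182  10  10] [490.4  39.1 112. ]
scene blue 14 [335.9 165. ] [333 162   6   7] [479.8 -65.7 112. ]
scene orange 156 [457.  257.9] [451 249  14  21] [481.9 330.6  96. ]
(270, 161) [653.7 162.2  90. ]
(344, 160) [654.  -50.4  90. ]
(383, 160) [ 652.6 -162.6   90. ]
(383, 238) [ 429.  -155.9   90. ]
(270, 239) [430.5 161.9  90. ]
[478.5 321.2 119. ]
```

View pics/pins.png

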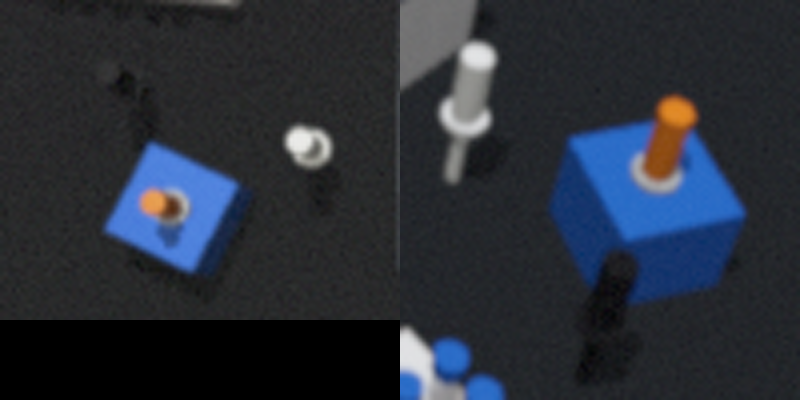

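The orange-handled pin in the blue stand, at top (208,220) and scene (457,258), is the one meant. The white one at top (247,207) and the black one at top (200,188) stand free and are look-alikes. The crop confirms this: orange handle, light collar, resting on the stand. I'll move over the keys with the fingers shut.

Request:
move_arm([
  {"x": 13.5, "y": 36, "az": -2, "gripper": 255},
  {"x": 13.5, "y": 36, "az": -2, "gripper": 255},
  {"x": 13.5, "y": 36, "az": -2, "gripper": 255},
  {"x": 13.5, "y": 36, "az": -2, "gripper": 255},
  {"x": 13.5, "y": 36, "az": -2, "gripper": 255},
  {"x": 13.5, "y": 36, "az": -2, "gripper": 255},
  {"x": 13.5, "y": 36, "az": -2, "gripper": 255},
  {"x": 13.5, "y": 36, "az": -2, "gripper": 255},
  {"x": 13.5, "y": 36, "az": -2, "gripper": 255},
  {"x": 13.5, "y": 36, "az": -2.3, "gripper": 255},
])

```text
schema error: expected keys x, y, z, ax, ay, az, gripper
```

Request:
move_arm([
  {"x": 13.5, "y": 36, "gripper": 255},
  {"x": 13.5, "y": 36, "gripper": 255},
  {"x": 13.5, "y": 36, "gripper": 255},
  {"x": 13.5, "y": 36, "gripper": 255},
  {"x": 13.5, "y": 36, "gripper": 255},
  {"x": 13.5, "y": 36, "gripper": 255},
  {"x": 13.5, "y": 36, "gripper": 255},
  {"x": 13.5, "y": 36, "gripper": 255},
  {"gripper": 255},
  {"gripper": 255},
])

```text
schema error: expected keys x, y, z, ax, ay, az, gripper
```

```bash
cat > look.py <<'E'
import sys,pickle;from cell import readout,optics,r
from h import *
np.set_printoptions(precision=1,suppress=True)
def look(f):
    c=optics.capture("wrist");pickle.dump(c,open(f+".pkl","wb"));cv2.imwrite(f"pics/{f}.png",c["pixels"][:,:,::-1]);return c
E
python3 - <<'E'
from look import *
s=readout.get_state();print(s["clock"],s["eef_pos"],s["orientation"],s["force"],s["finger_gap"])
c=look("w1");print(c["K"],c["extrinsics"])
for col in('red','yellow','green','blue','orange'):
    for b in blobs(c["pixels"],col,amin=60)[:4]: print(col,b[0],b[1],b[2],onz(c,b[1],96 if col=='orange' else 112,True))
E
```

```text
0.1 [ 217.  -585.4  244.4] [[ 0.9  0.3 -0. ]
 [ 0.3 -0.9  0. ]
 [ 0.  -0.  -1. ]] [-0.6 -0.2 -0.3] 0.9989211650884151
[[309.7   0.  313.5]
 [  0.  309.7 197. ]
 [  0.    0.    1. ]] [[   0.3    0.9    0.3  292.1]
 [  -0.9    0.3    0.1 -557.1]
 [  -0.    -0.3    1.   373.3]
 [   0.     0.     0.     1. ]]
yellow 174 [631.4 272.8] [624 265  16  17] [  272.8 -1143.6   112. ]
yellow 100 [532.8 207.1] [527 202  12  12] [ 283.6 -814.   112. ]
green 106 [546.9 216. ] [541 210  13  13] [ 282.4 -842.6  112. ]
blue 2058 [573.5 366.4] [546 335  58  65] [   64.2 -1173.7   112. ]
blue 1649 [481.2 277.2] [449 248  63  59] [ 188.2 -795.5  112. ]
blue 316 [ 29.9 386. ] [ 12 370  33  30] [-497.  -98.  112.]
orange 121 [628.3 171. ] [615 137  25  69] [ 400.9 -998.8   96. ]
```

View pics/w1.png

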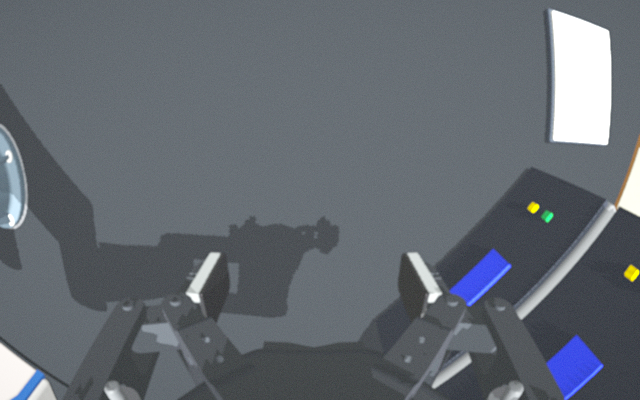

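The move was refused because every row needs all the keys. The arm is still at its start, so the picture shows only the bench beside the instrument stack.

Request:
move_arm([
  {"x": 13.5, "y": 36, "z": 0, "ax": 0, "ay": 0, "az": -2, "gripper": 255},
  {"x": 13.5, "y": 36, "z": 0, "ax": 0, "ay": 0, "az": -2, "gripper": 255},
  {"x": 13.5, "y": 36, "z": 0, "ax": 0, "ay": 0, "az": -2, "gripper": 255},
  {"x": 13.5, "y": 36, "z": 0, "ax": 0, "ay": 0, "az": -2, "gripper": 255},
  {"x": 13.5, "y": 36, "z": 0, "ax": 0, "ay": 0, "az": -2, "gripper": 255},
  {"x": 13.5, "y": 36, "z": 0, "ax": 0, "ay": 0, "az": -2, "gripper": 255},
  {"x": 13.5, "y": 36, "z": 0, "ax": 0, "ay": 0, "az": -2, "gripper": 255},
  {"x": 13.5, "y": 36, "z": 0, "ax": 0, "ay": 0, "az": -2, "gripper": 255},
  {"x": 13.5, "y": 36, "z": 0, "ax": 0, "ay": 0, "az": -2, "gripper": 255},
  {"x": 13.5, "y": 36, "z": 0, "ax": 0, "ay": 0, "az": -2.3, "gripper": 255},
])

```text
clock: 0.98
eef_pos: [352.3, -224.2, 245.3]
orientation: [[1.0, -0.002, 0.0], [-0.002, -1.0, 0.0], [0.0, -0.0, -1.0]]
force: [0.7, 0.0, 0.2]
finger_gap: -0.001
grasp_force: 0.0
```

Request:
move_arm([
  {"x": 13.5, "y": 36, "z": 0, "ax": 0, "ay": 0, "az": 0, "gripper": 255},
  {"x": 13.5, "y": 36, "z": 0, "ax": 0, "ay": 0, "az": 0, "gripper": 255},
  {"x": 13.5, "y": 36, "z": 0, "ax": 0, "ay": 0, "az": 0, "gripper": 255},
  {"x": 13.5, "y": 36, "z": 0, "ax": 0, "ay": 0, "az": 0, "gripper": 255},
  {"x": 13.5, "y": 36, "z": 0, "ax": 0, "ay": 0, "az": 0, "gripper": 255},
  {"x": 13.5, "y": 36, "z": 0, "ax": 0, "ay": 0, "az": 0, "gripper": 255},
  {"x": 13.5, "y": 36, "z": 0, "ax": 0, "ay": 0, "az": 0, "gripper": 255},
  {"x": 13.5, "y": 36, "z": 0, "ax": 0, "ay": 0, "az": 0, "gripper": 255},
  {"x": 0, "y": 0, "z": 0, "ax": 0, "ay": 0, "az": 0, "gripper": 255},
  {"x": 0, "y": 0, "z": 0, "ax": 0, "ay": 0, "az": 0, "gripper": 255},
])

```text
clock: 1.82
eef_pos: [460.2, 63.8, 245.1]
orientation: [[1.0, 0.005, -0.0], [0.005, -1.0, -0.0], [-0.0, 0.0, -1.0]]
force: [0.3, -1.3, -0.3]
finger_gap: -0.0
grasp_force: 0.0
```

Run:
```python
from look import *
s=readout.get_state();print(s["clock"],s["eef_pos"],s["orientation"],s["force"],s["finger_gap"])
c=look("w2");print(c["extrinsics"])
for col in('red','yellow','green','blue','orange'):
    for b in blobs(c["pixels"],col,amin=60)[:4]: print(col,b[0],b[1],b[2],onz(c,b[1],96 if col=='orange' else 112,True))
```

```text
1.8167 [460.2  63.8 245.1] [[ 1.  0. -0.]
 [ 0. -1. -0.]
 [-0.  0. -1.]] [ 0.3 -1.3 -0.3] -0.0002488689401251596
[[  0.    0.9   0.3 540.2]
 [ -1.    0.    0.   65.2]
 [  0.   -0.3   0.9 374. ]
 [  0.    0.    0.    1. ]]
red 724 [240.5 160.1] [226 145  30  31] [487.8 128.6 112. ]
yellow 792 [350.3  75.6] [335  60  32  32] [560.4  34.5 112. ]
green 735 [238.9  75.6] [224  61  31  30] [561.3 127.9 112. ]
blue 3832 [110.2 153.6] [ 73 117  76  81] [498.6 267.7 112. ]
blue 2813 [305.1  15.9] [233   0 134  31] [611.9  72.3 112. ]
blue 741 [347.3 161.3] [332 146  31  31] [486.8  35.4 112. ]
blue 703 [55.  20.7] [26  9 62 25] [653.6 345.6 112. ]
orange 1143 [619.4  59.9] [603  39  35  43] [ 640.4 -336.    96. ]
orange 496 [ 77.1 166.1] [ 60 155  37  25] [484.5 334.5  96. ]
orange 150 [466.  102.5] [455  89  23  28] [545.  -81.2  96. ]
orange 109 [  6.2 372.4] [  0 357  16  28] [-74.7 924.8  96. ]
```

View pics/w2.png

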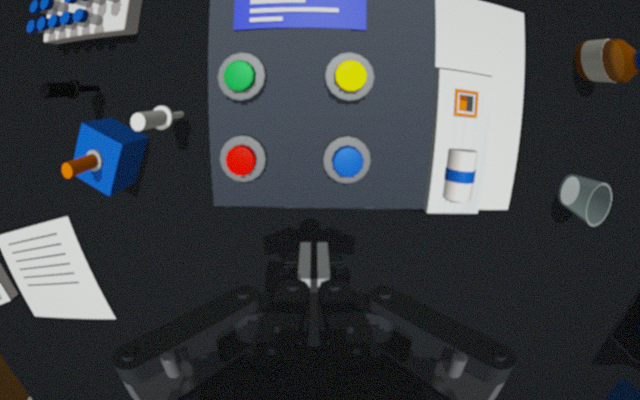

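The wrist view is clear. Red is at (240,160), blue (347,161), yellow (350,76), green (239,76), and the well rim at (466,102). The key spacing measures 73.5 × 93.5 mm against the given 75 × 95. Now red.

Request:
move_arm([
  {"x": 13.5, "y": 32.5, "z": 0, "ax": 0, "ay": 0, "az": 0, "gripper": 255},
  {"x": 13.5, "y": 32.5, "z": 0, "ax": 0, "ay": 0, "az": 0, "gripper": 255},
  {"x": 0, "y": 0, "z": -38, "ax": 0, "ay": 0, "az": 0, "gripper": 255},
  {"x": 0, "y": 0, "z": -38, "ax": 0, "ay": 0, "az": 0, "gripper": 255},
  {"x": 0, "y": 0, "z": -38, "ax": 0, "ay": 0, "az": 0, "gripper": 255},
  {"x": 0, "y": 0, "z": -3, "ax": 0, "ay": 0, "az": 0, "gripper": 255},
  {"x": 0, "y": 0, "z": -3, "ax": 0, "ay": 0, "az": 0, "gripper": 255},
  {"x": 0, "y": 0, "z": -2, "ax": 0, "ay": 0, "az": 0, "gripper": 255},
  {"x": 0, "y": 0, "z": 0, "ax": 0, "ay": 0, "az": 0, "gripper": 255},
  {"x": 0, "y": 0, "z": 0, "ax": 0, "ay": 0, "az": 0, "gripper": 255},
])

```text
clock: 2.7
eef_pos: [488.3, 126.4, 125.4]
orientation: [[1.0, -0.0, 0.004], [-0.0, -1.0, -0.0], [0.004, 0.0, -1.0]]
force: [-0.7, -0.4, 2.5]
finger_gap: 0.002
grasp_force: 0.8
```

Request:
move_arm([
  {"x": 0, "y": 0, "z": -2, "ax": 0, "ay": 0, "az": 0, "gripper": 255},
  {"x": 0, "y": 0, "z": -2, "ax": 0, "ay": 0, "az": 0, "gripper": 255},
  {"x": 0, "y": 0, "z": 0, "ax": 0, "ay": 0, "az": 0, "gripper": 255},
  {"x": 0, "y": 0, "z": 0, "ax": 0, "ay": 0, "az": 0, "gripper": 255},
])

```text
clock: 3.03
eef_pos: [488.6, 126.7, 120.2]
orientation: [[1.0, 0.001, 0.004], [0.001, -1.0, -0.0], [0.004, 0.0, -1.0]]
force: [1.8, -2.9, 4.4]
finger_gap: 0.006
grasp_force: 2.1
```

Request:
move_arm([
  {"x": 0, "y": 0, "z": -1, "ax": 0, "ay": 0, "az": 0, "gripper": 255},
  {"x": 0, "y": 0, "z": 0, "ax": 0, "ay": 0, "az": 0, "gripper": 255},
  {"x": 0, "y": 0, "z": 0, "ax": 0, "ay": 0, "az": 0, "gripper": 255},
])

```text
clock: 3.28
eef_pos: [488.6, 126.7, 119.9]
orientation: [[1.0, 0.001, 0.004], [0.001, -1.0, -0.001], [0.004, 0.001, -1.0]]
force: [-0.4, -3.4, 13.5]
finger_gap: 0.001
grasp_force: 6.6
```

Request:
move_arm([
  {"x": 0, "y": 0, "z": 25, "ax": 0, "ay": 0, "az": 0, "gripper": 255},
  {"x": 24, "y": -31, "z": 0, "ax": 0, "ay": 0, "az": 0, "gripper": 255},
  {"x": 24, "y": -31, "z": 0, "ax": 0, "ay": 0, "az": 0, "gripper": 255},
  {"x": 24, "y": -31, "z": 0, "ax": 0, "ay": 0, "az": 0, "gripper": 255},
  {"x": 0, "y": 0, "z": 0, "ax": 0, "ay": 0, "az": 0, "gripper": 255},
  {"x": 0, "y": 0, "z": -14, "ax": 0, "ay": 0, "az": 0, "gripper": 255},
  {"x": 0, "y": 0, "z": -6, "ax": 0, "ay": 0, "az": 0, "gripper": 255},
  {"x": 0, "y": 0, "z": -4, "ax": 0, "ay": 0, "az": 0, "gripper": 255},
  {"x": 0, "y": 0, "z": 0, "ax": 0, "ay": 0, "az": 0, "gripper": 255},
  {"x": 0, "y": 0, "z": 0, "ax": 0, "ay": 0, "az": 0, "gripper": 255},
])

```text
clock: 4.12
eef_pos: [559.3, 33.8, 120.1]
orientation: [[1.0, 0.002, 0.001], [0.002, -1.0, -0.001], [0.001, 0.001, -1.0]]
force: [-1.1, -4.1, 5.6]
finger_gap: 0.001
grasp_force: 2.8
```

Yellow is down, at about the same z and force. One more mm, then blue.

Request:
move_arm([
  {"x": 0, "y": 0, "z": -1, "ax": 0, "ay": 0, "az": 0, "gripper": 255},
  {"x": 0, "y": 0, "z": 0, "ax": 0, "ay": 0, "az": 0, "gripper": 255},
  {"x": 0, "y": 0, "z": 25, "ax": 0, "ay": 0, "az": 0, "gripper": 255},
  {"x": -36, "y": 0, "z": 0, "ax": 0, "ay": 0, "az": 0, "gripper": 255},
  {"x": -36, "y": 0, "z": 0, "ax": 0, "ay": 0, "az": 0, "gripper": 255},
  {"x": 0, "y": 0, "z": 0, "ax": 0, "ay": 0, "az": 0, "gripper": 255},
  {"x": 0, "y": 0, "z": -14, "ax": 0, "ay": 0, "az": 0, "gripper": 255},
  {"x": 0, "y": 0, "z": -7, "ax": 0, "ay": 0, "az": 0, "gripper": 255},
  {"x": 0, "y": 0, "z": -4, "ax": 0, "ay": 0, "az": 0, "gripper": 255},
  {"x": 0, "y": 0, "z": 0, "ax": 0, "ay": 0, "az": 0, "gripper": 255},
])

```text
clock: 4.95
eef_pos: [485.3, 35.0, 119.8]
orientation: [[1.0, 0.001, -0.005], [0.001, -1.0, 0.001], [-0.005, -0.001, -1.0]]
force: [-6.1, 0.6, 18.7]
finger_gap: -0.003
grasp_force: 9.8
```

Request:
move_arm([
  {"x": 0, "y": 0, "z": -0.5, "ax": 0, "ay": 0, "az": 0, "gripper": 255},
  {"x": 0, "y": 0, "z": 0, "ax": 0, "ay": 0, "az": 0, "gripper": 255},
])

```text
clock: 5.12
eef_pos: [485.3, 35.0, 119.7]
orientation: [[1.0, 0.001, -0.004], [0.001, -1.0, 0.001], [-0.004, -0.001, -1.0]]
force: [-6.5, 1.5, 25.3]
finger_gap: -0.003
grasp_force: 12.1
```

Request:
move_arm([
  {"x": 0, "y": 0, "z": 40, "ax": 0, "ay": 0, "az": 0, "gripper": 255},
  {"x": 0, "y": 0, "z": 40, "ax": 0, "ay": 0, "az": 7, "gripper": 255},
  {"x": 0, "y": 10, "z": 40, "ax": 0, "ay": 0, "az": 7, "gripper": 200},
  {"x": 0, "y": 25, "z": 10, "ax": 0, "ay": 0, "az": 7, "gripper": 100},
  {"x": 0, "y": 25, "z": 0, "ax": 0, "ay": 0, "az": 7, "gripper": 0},
  {"x": 0, "y": 25, "z": 0, "ax": 0, "ay": 0, "az": 7, "gripper": 0},
  {"x": 0, "y": 25, "z": 0, "ax": 0, "ay": 0, "az": 7, "gripper": 0},
  {"x": 0, "y": 25, "z": 0, "ax": 0, "ay": 0, "az": 7, "gripper": 0},
  {"x": 0, "y": 25, "z": 0, "ax": 0, "ay": 0, "az": 7, "gripper": 0},
  {"x": 0, "y": 25, "z": 0, "ax": 0, "ay": 0, "az": 7, "gripper": 0},
])

```text
clock: 5.95
eef_pos: [486.8, 220.7, 247.3]
orientation: [[0.448, 0.894, -0.001], [0.894, -0.448, 0.0], [-0.001, -0.001, -1.0]]
force: [0.3, -0.7, -0.5]
finger_gap: 0.998
grasp_force: 0.0
```

Request:
move_arm([
  {"x": 0, "y": 25, "z": 0, "ax": 0, "ay": 0, "az": 7, "gripper": 0},
  {"x": 0, "y": 25, "z": 0, "ax": 0, "ay": 0, "az": 7, "gripper": 0},
  {"x": 0, "y": 25, "z": 0, "ax": 0, "ay": 0, "az": 7, "gripper": 0},
  {"x": 0, "y": 20, "z": 0, "ax": 0, "ay": 0, "az": 6, "gripper": 0},
  {"x": 0, "y": 0, "z": 0, "ax": 0, "ay": 0, "az": 0, "gripper": 0},
  {"x": 0, "y": 0, "z": 0, "ax": 0, "ay": 0, "az": 0, "gripper": 0},
])

```text
clock: 6.45
eef_pos: [486.5, 315.0, 247.0]
orientation: [[-0.002, 1.0, -0.001], [1.0, 0.002, -0.001], [-0.001, -0.001, -1.0]]
force: [0.3, 0.5, -0.5]
finger_gap: 1.0
grasp_force: 0.0
```

Run:
```python
from look import *
s=readout.get_state();print(s["clock"],s["q"],s["eef_pos"],s["orientation"],s["force"],s["finger_gap"])
c=look("w3")
for col in('orange','blue'):
    for b in blobs(c["pixels"],col,amin=60)[:4]: print(col,b[0],b[1],b[2],onz(c,b[1],94 if col=='orange' else 65,True))
```

```text
6.45 [21.9 26.6 88.6 -0.  64.9 21.8] [486.5 315.  247. ] [[-0.  1. -0.]
 [ 1.  0. -0.]
 [-0. -0. -1.]] [ 0.3  0.5 -0.5] 0.9995797743401632
orange 245 [312.2 169.3] [303 157  19  27] [485.  330.3  94. ]
blue 4386 [313.9 158.3] [268 113  93  94] [486.5 335.1  65. ]
blue 255 [524.9 128. ] [516 120  18  18] [735.2 379.7  65. ]
blue 251 [528.2 107.6] [520  99  18  18] [737.8 404.5  65. ]
blue 250 [531.2  87.5] [523  79  17  18] [740.9 429.1  65. ]
```

View pics/w3.png

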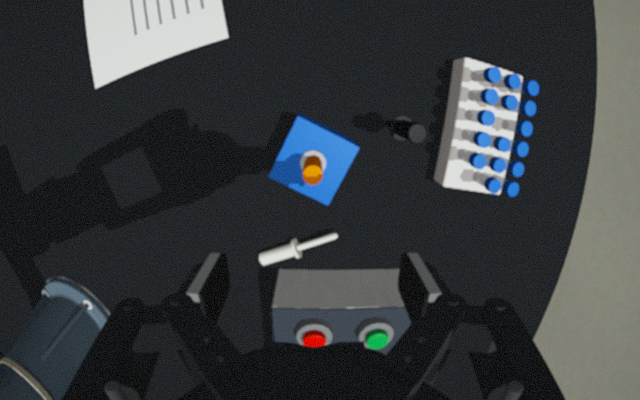

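The wrist view shows the handle top at (313,171), the collar at (313,158) and the stand centred at about (314,159). The look-alikes are clear: black at (410,130), white at (290,248).

Run:
```python
from look import *
c=pickle.load(open("w3.pkl","rb"))
for n,uv,z in(("top",(313,171),119),("collar",(313,159),69),("black",(417,132),105),("white",(265,258),105)): print(n,onz(c,uv,z,True))
b=blobs(c["pixels"],'blue')[0][2]
h=cv2.cvtColor(c["pixels"],cv2.COLOR_RGB2HSV);m=cv2.inRange(h,(100,120,60),(125,255,255));m[:,400:]=0;m[:100]=0;m[220:]=0
k=max(cv2.findContours(m,0,2)[0],key=cv2.contourArea)
print([onz(c,p,65,True)[:2] for p in cv2.boxPoints(cv2.minAreaRect(k))])
```

```text
top [485.8 334.6 119. ]
collar [485.6 335.1  69. ]
black [579.8 368.8 105. ]
white [437.5 241.8 105. ]
[array([435.7, 315.8]), array([470.7, 383.3]), array([536.2, 351. ]), array([503.9, 280. ])]
```

Request:
move_arm([
  {"x": -0.5, "y": 20, "z": 0, "ax": 0, "ay": 0, "az": 0, "gripper": 0},
  {"x": 0, "y": 0, "z": -35, "ax": 0, "ay": 0, "az": 0, "gripper": 0},
  {"x": 0, "y": 0, "z": -35, "ax": 0, "ay": 0, "az": 0, "gripper": 0},
  {"x": 0, "y": 0, "z": -35, "ax": 0, "ay": 0, "az": 0, "gripper": 0},
  {"x": 0, "y": 0, "z": -25, "ax": 0, "ay": 0, "az": 0, "gripper": 0},
  {"x": 0, "y": 0, "z": -22, "ax": 0, "ay": 0, "az": 0, "gripper": 0},
  {"x": 0, "y": 0, "z": 0, "ax": 0, "ay": 0, "az": 0, "gripper": 0},
  {"x": 0, "y": 0, "z": 0, "ax": 0, "ay": 0, "az": 0, "gripper": 0},
])

```text
clock: 7.17
eef_pos: [486.1, 332.6, 94.9]
orientation: [[0.002, 1.0, -0.003], [1.0, -0.002, -0.002], [-0.002, -0.003, -1.0]]
force: [0.3, 0.3, 1.2]
finger_gap: 0.998
grasp_force: 0.0
```

Request:
move_arm([
  {"x": 0, "y": 0, "z": 0, "ax": 0, "ay": 0, "az": 0, "gripper": 255},
  {"x": 0, "y": 0, "z": 0, "ax": 0, "ay": 0, "az": 0, "gripper": 255},
  {"x": 0, "y": 0, "z": 0, "ax": 0, "ay": 0, "az": 0, "gripper": 255},
  {"x": 0, "y": 0, "z": 0, "ax": 0, "ay": 0, "az": 0, "gripper": 255},
  {"x": 0, "y": 0, "z": 0, "ax": 0, "ay": 0, "az": 0, "gripper": 255},
  {"x": 0, "y": 0, "z": 0, "ax": 0, "ay": 0, "az": 0, "gripper": 255},
  {"x": 0, "y": 0, "z": 0, "ax": 0, "ay": 0, "az": 0, "gripper": 255},
  {"x": 0, "y": 0, "z": 0, "ax": 0, "ay": 0, "az": 0, "gripper": 255},
])

```text
clock: 7.83
eef_pos: [486.8, 334.2, 96.7]
orientation: [[-0.001, 1.0, 0.001], [1.0, 0.001, 0.0], [0.0, 0.001, -1.0]]
force: [-2.0, -0.4, 5.8]
finger_gap: 0.195
grasp_force: 58.3
```

Request:
move_arm([
  {"x": 0, "y": 0, "z": 25, "ax": 0, "ay": 0, "az": 0, "gripper": 255},
  {"x": 0, "y": 0, "z": 30, "ax": 0, "ay": 0, "az": 0, "gripper": 255},
  {"x": 0, "y": 0, "z": 35, "ax": 0, "ay": 0, "az": 0, "gripper": 255},
  {"x": 0, "y": 0, "z": 35, "ax": 0, "ay": 0, "az": 0, "gripper": 255},
  {"x": 0, "y": 0, "z": 25, "ax": 0, "ay": 0, "az": 0, "gripper": 255},
  {"x": 5, "y": -35, "z": 0, "ax": 0, "ay": 0, "az": 0, "gripper": 255},
  {"x": 5, "y": -35, "z": 0, "ax": 0, "ay": 0, "az": 0, "gripper": 255},
  {"x": 5, "y": -35, "z": 0, "ax": 0, "ay": 0, "az": 0, "gripper": 255},
  {"x": 5, "y": -35, "z": 0, "ax": 0, "ay": 0, "az": 0, "gripper": 255},
  {"x": 5, "y": -35, "z": 0, "ax": 0, "ay": 0, "az": 0, "gripper": 255},
])

```text
clock: 8.67
eef_pos: [511.2, 157.6, 245.6]
orientation: [[-0.001, 1.0, -0.0], [1.0, 0.001, -0.0], [-0.0, -0.0, -1.0]]
force: [0.7, 0.4, -0.9]
finger_gap: 0.194
grasp_force: 58.6
```

Request:
move_arm([
  {"x": 5, "y": -35, "z": 0, "ax": 0, "ay": 0, "az": 0, "gripper": 255},
  {"x": 5, "y": -35, "z": 0, "ax": 0, "ay": 0, "az": 0, "gripper": 255},
  {"x": 5, "y": -35, "z": 0, "ax": 0, "ay": 0, "az": 0, "gripper": 255},
  {"x": 5, "y": -35, "z": 0, "ax": 0, "ay": 0, "az": 0, "gripper": 255},
  {"x": 5, "y": -35, "z": 0, "ax": 0, "ay": 0, "az": 0, "gripper": 255},
  {"x": 5, "y": -35, "z": 0, "ax": 0, "ay": 0, "az": 0, "gripper": 255},
  {"x": 3, "y": -30, "z": 0, "ax": 0, "ay": 0, "az": 0, "gripper": 255},
  {"x": 0, "y": 0, "z": 0, "ax": 0, "ay": 0, "az": 0, "gripper": 255},
  {"x": 0, "y": 0, "z": 0, "ax": 0, "ay": 0, "az": 0, "gripper": 255},
])

```text
clock: 9.42
eef_pos: [544.6, -82.7, 245.4]
orientation: [[0.003, 1.0, -0.001], [1.0, -0.003, 0.0], [0.0, -0.001, -1.0]]
force: [0.3, -1.1, -0.3]
finger_gap: 0.196
grasp_force: 58.6
```

Run:
```python
from look import *
s=readout.get_state();print(s["clock"],s["eef_pos"],s["orientation"],s["force"],s["finger_gap"])
c=look("w4")
for b in blobs(c["pixels"],'orange',amin=40)[:5]: print(b[0],b[1],b[2],onz(c,b[1],96,True))
cv2.imwrite("pics/w4c.png",cv2.resize(c["pixels"][80:280,210:420],None,fx=2.8,fy=2.8,interpolation=2)[:,:,::-1])
```

```text
9.4167 [544.6 -82.7 245.4] [[ 0.  1. -0.]
 [ 1. -0.  0.]
 [ 0. -0. -1.]] [ 0.3 -1.1 -0.3] 0.19631904746387663
2727 [313.3 281.9] [293 239  42  83] [ 543.8 -188.7   96. ]
170 [313.9 184.4] [301 172  27  26] [544.7 -80.8  96. ]
138 [397.2 358.9] [389 350  18  19] [ 655.  -320.1   96. ]
87 [314.9 183.1] [307 177  15  12] [545.7 -79.6  96. ]
```

View pics/w4c.png

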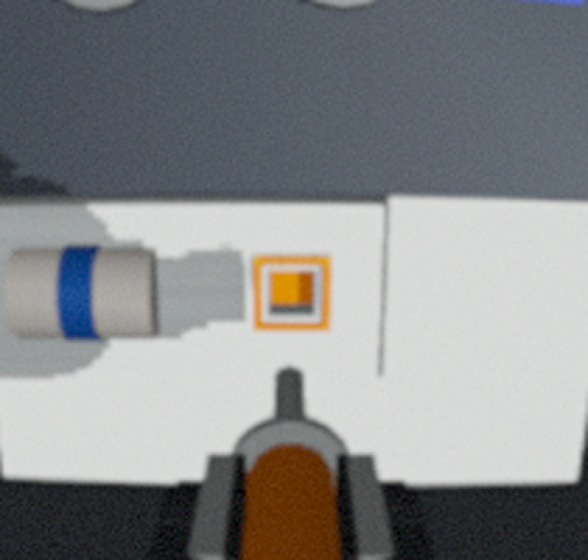

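The crop shows the well rim centred at about (314.5,185) in the wrist image. The pin hangs straight, its tip at about (313,213) and centred left-right on the well.

Run:
```python
from look import *
c=pickle.load(open("w4.pkl","rb"))
print(onz(c,(314.2,184.6),96,True),onz(c,(313.3,212),159,True),onz(c,(313.3,215),159,True))
```

```text
[545. -81.  96.] [544.3 -84.3 159. ] [544.3 -86.7 159. ]
```

Request:
move_arm([
  {"x": 0.5, "y": 2, "z": -25, "ax": 0, "ay": 0, "az": 0, "gripper": 255},
  {"x": 0, "y": 0, "z": -23, "ax": 0, "ay": 0, "az": 0, "gripper": 255},
  {"x": 0, "y": 0, "z": 0, "ax": 0, "ay": 0, "az": 0, "gripper": 255},
  {"x": 0, "y": 0, "z": 0, "ax": 0, "ay": 0, "az": 0, "gripper": 255},
])

```text
clock: 9.8
eef_pos: [543.9, -77.3, 196.9]
orientation: [[-0.002, 1.0, -0.004], [1.0, 0.002, 0.002], [0.002, -0.004, -1.0]]
force: [0.6, -0.1, -0.9]
finger_gap: 0.193
grasp_force: 58.7
```

Run:
```python
from look import *
s=readout.get_state();print(s["clock"],s["eef_pos"],s["orientation"],s["force"],s["finger_gap"])
c=look("w5")
for b in blobs(c["pixels"],'orange',amin=40)[:5]: print(b[0],b[1],b[2],onz(c,b[1],96,True))
for v in range(196,226,2): print(v,onz(c,(313.3,v),111,True)[1].round(1),end=' ')
cv2.imwrite("pics/w5c.png",cv2.resize(c["pixels"][150:270,250:380],None,fx=4.5,fy=4.5,interpolation=2)[:,:,::-1])
```

```text
9.8 [543.9 -77.3 196.9] [[-0.  1. -0.]
 [ 1.  0.  0.]
 [ 0. -0. -1.]] [ 0.6 -0.1 -0.9] 0.19277971321477447
2725 [313.4 281.8] [293 239  42  82] [ 543.6 -150.5   96. ]
146 [315.6 205.2] [306 199  19  13] [545.1 -78.6  96. ]
139 [306.7 202.3] [300 193  29  30] [538.1 -76.2  96. ]
72 [327.8 211.9] [318 194  14  29] [554.8 -84.2  96. ]
196 -66.1 198 -67.7 200 -69.2 202 -70.8 204 -72.3 206 -73.9 208 -75.5 210 -77.0 212 -78.6 214 -80.2 216 -81.8 218 -83.4 220 -85.0 222 -86.7 224 -88.3
```

View pics/w5c.png

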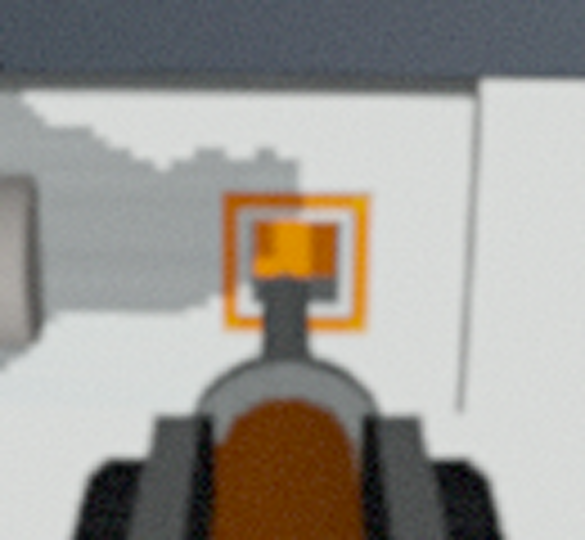

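The tip (crop (286,280)) sits over the well but is about 1.5 mm short in both x and y. I'll correct that and go down.

Request:
move_arm([
  {"x": 1.5, "y": 1.5, "z": 0, "ax": 0, "ay": 0, "az": 0, "gripper": 255},
  {"x": 0, "y": 0, "z": 0, "ax": 0, "ay": 0, "az": 0, "gripper": 255},
  {"x": 0, "y": 0, "z": -8, "ax": 0, "ay": 0, "az": 0, "gripper": 255},
  {"x": 0, "y": 0, "z": -6, "ax": 0, "ay": 0, "az": 0, "gripper": 255},
  {"x": 0, "y": 0, "z": -4, "ax": 0, "ay": 0, "az": 0, "gripper": 255},
  {"x": 0, "y": 0, "z": -4, "ax": 0, "ay": 0, "az": 0, "gripper": 255},
  {"x": 0, "y": 0, "z": 0, "ax": 0, "ay": 0, "az": 0, "gripper": 255},
  {"x": 0, "y": 0, "z": 0, "ax": 0, "ay": 0, "az": 0, "gripper": 255},
])

```text
clock: 10.52
eef_pos: [546.4, -77.6, 175.3]
orientation: [[-0.0, 1.0, -0.001], [1.0, 0.0, 0.0], [0.0, -0.001, -1.0]]
force: [0.3, -0.5, -0.9]
finger_gap: 0.191
grasp_force: 58.7
```

Request:
move_arm([
  {"x": 0, "y": 0, "z": -4, "ax": 0, "ay": 0, "az": 0, "gripper": 255},
  {"x": 0, "y": 0, "z": -3, "ax": 0, "ay": 0, "az": 0, "gripper": 255},
  {"x": 0, "y": 0, "z": -3, "ax": 0, "ay": 0, "az": 0, "gripper": 255},
  {"x": 0, "y": 0, "z": 0, "ax": 0, "ay": 0, "az": 0, "gripper": 255},
  {"x": 0, "y": 0, "z": 0, "ax": 0, "ay": 0, "az": 0, "gripper": 255},
])

```text
clock: 10.93
eef_pos: [546.9, -77.7, 166.0]
orientation: [[-0.001, 1.0, 0.0], [1.0, 0.001, -0.0], [-0.0, 0.0, -1.0]]
force: [0.5, 0.6, 1.7]
finger_gap: 0.193
grasp_force: 58.7
```

Request:
move_arm([
  {"x": 0, "y": 0, "z": -2, "ax": 0, "ay": 0, "az": 0, "gripper": 255},
  {"x": 0, "y": 0, "z": 0, "ax": 0, "ay": 0, "az": 0, "gripper": 255},
  {"x": 0, "y": 0, "z": 0, "ax": 0, "ay": 0, "az": 0, "gripper": 255},
])

```text
clock: 11.18
eef_pos: [546.9, -77.6, 164.1]
orientation: [[-0.001, 1.0, 0.001], [1.0, 0.001, -0.0], [-0.0, 0.001, -1.0]]
force: [-0.5, -0.8, 2.5]
finger_gap: 0.197
grasp_force: 58.8
```

Request:
move_arm([
  {"x": 0, "y": 0, "z": -3, "ax": 0, "ay": 0, "az": 0, "gripper": 255},
  {"x": 0, "y": 0, "z": -2, "ax": 0, "ay": 0, "az": 0, "gripper": 255},
  {"x": 0, "y": 0, "z": 0, "ax": 0, "ay": 0, "az": 0, "gripper": 255},
  {"x": 0, "y": 0, "z": 0, "ax": 0, "ay": 0, "az": 0, "gripper": 255},
])

```text
clock: 11.52
eef_pos: [547.3, -77.8, 161.0]
orientation: [[-0.001, 1.0, 0.002], [1.0, 0.001, -0.001], [-0.001, 0.002, -1.0]]
force: [-2.3, -0.1, 15.3]
finger_gap: 0.195
grasp_force: 60.9
```

Request:
move_arm([
  {"x": 0, "y": 0, "z": -1, "ax": 0, "ay": 0, "az": 0, "gripper": 255},
  {"x": 0, "y": 0, "z": 0, "ax": 0, "ay": 0, "az": 0, "gripper": 255},
  {"x": 0, "y": 0, "z": 0, "ax": 0, "ay": 0, "az": 0, "gripper": 255},
])

```text
clock: 11.77
eef_pos: [547.4, -77.9, 160.7]
orientation: [[-0.001, 1.0, 0.003], [1.0, 0.001, -0.001], [-0.001, 0.003, -1.0]]
force: [-3.5, 1.0, 20.4]
finger_gap: 0.197
grasp_force: 61.3
```

It bottoms at z 161, so the tip is at about 75 as expected. I'll ease off slightly and push out along -x.

Request:
move_arm([
  {"x": -2, "y": 0, "z": 1, "ax": 0, "ay": 0, "az": 0, "gripper": 255},
  {"x": -2, "y": 0, "z": 0.5, "ax": 0, "ay": 0, "az": 0, "gripper": 255},
  {"x": -2, "y": 0, "z": 0, "ax": 0, "ay": 0, "az": 0, "gripper": 255},
  {"x": -3, "y": 0, "z": 0, "ax": 0, "ay": 0, "az": 0, "gripper": 255},
  {"x": -3, "y": 0, "z": 0, "ax": 0, "ay": 0, "az": 0, "gripper": 255},
  {"x": 0, "y": 0, "z": 0, "ax": 0, "ay": 0, "az": 0, "gripper": 255},
  {"x": 0, "y": 0, "z": 0, "ax": 0, "ay": 0, "az": 0, "gripper": 255},
])

```text
clock: 12.35
eef_pos: [537.0, -77.9, 161.2]
orientation: [[0.0, 1.0, 0.006], [1.0, -0.0, -0.001], [-0.001, 0.006, -1.0]]
force: [1.1, 1.8, 11.0]
finger_gap: 0.195
grasp_force: 59.7
```

Moved 10 mm with only small resistance. Carrying on.

Request:
move_arm([
  {"x": -3, "y": 0, "z": 0, "ax": 0, "ay": 0, "az": 0, "gripper": 255},
  {"x": -3, "y": 0, "z": 0, "ax": 0, "ay": 0, "az": 0, "gripper": 255},
  {"x": -3, "y": 0, "z": 0, "ax": 0, "ay": 0, "az": 0, "gripper": 255},
  {"x": -3, "y": 0, "z": 0, "ax": 0, "ay": 0, "az": 0, "gripper": 255},
  {"x": -3, "y": 0, "z": 0, "ax": 0, "ay": 0, "az": 0, "gripper": 255},
  {"x": -3, "y": 0, "z": 0, "ax": 0, "ay": 0, "az": 0, "gripper": 255},
  {"x": -3, "y": 0, "z": 0, "ax": 0, "ay": 0, "az": 0, "gripper": 255},
  {"x": -3, "y": 0, "z": 0, "ax": 0, "ay": 0, "az": 0, "gripper": 255},
  {"x": 0, "y": 0, "z": 0, "ax": 0, "ay": 0, "az": 0, "gripper": 255},
])

```text
clock: 13.1
eef_pos: [513.0, -77.8, 161.2]
orientation: [[0.0, 1.0, 0.007], [1.0, -0.0, -0.001], [-0.001, 0.007, -1.0]]
force: [0.5, 1.7, 10.9]
finger_gap: 0.192
grasp_force: 59.7
```

Request:
move_arm([
  {"x": -3, "y": 0, "z": 0, "ax": 0, "ay": 0, "az": 0, "gripper": 255},
  {"x": -3, "y": 0, "z": 0, "ax": 0, "ay": 0, "az": 0, "gripper": 255},
  {"x": -3, "y": 0, "z": 0, "ax": 0, "ay": 0, "az": 0, "gripper": 255},
  {"x": -3, "y": 0, "z": 0, "ax": 0, "ay": 0, "az": 0, "gripper": 255},
  {"x": -3, "y": 0, "z": 0, "ax": 0, "ay": 0, "az": 0, "gripper": 255},
  {"x": 0, "y": 0, "z": 0, "ax": 0, "ay": 0, "az": 0, "gripper": 255},
  {"x": 0, "y": 0, "z": 0, "ax": 0, "ay": 0, "az": 0, "gripper": 255},
])

```text
clock: 13.68
eef_pos: [498.0, -77.7, 161.1]
orientation: [[0.0, 1.0, 0.006], [1.0, -0.0, -0.001], [-0.001, 0.006, -1.0]]
force: [0.3, 1.0, 12.0]
finger_gap: 0.197
grasp_force: 59.8
```

Request:
move_arm([
  {"x": -2, "y": 0, "z": 0, "ax": 0, "ay": 0, "az": 0, "gripper": 255},
  {"x": -2, "y": 0, "z": 0, "ax": 0, "ay": 0, "az": 0, "gripper": 255},
  {"x": 0, "y": 0, "z": 0, "ax": 0, "ay": 0, "az": 0, "gripper": 255},
])

```text
clock: 13.93
eef_pos: [495.3, -77.9, 161.2]
orientation: [[0.001, 1.0, 0.01], [1.0, -0.001, -0.001], [-0.001, 0.01, -1.0]]
force: [3.7, 3.1, 9.1]
finger_gap: 0.191
grasp_force: 59.6
```

Request:
move_arm([
  {"x": -2, "y": 0, "z": 0, "ax": 0, "ay": 0, "az": 0, "gripper": 255},
  {"x": 0, "y": 0, "z": 0, "ax": 0, "ay": 0, "az": 0, "gripper": 255},
  {"x": 0, "y": 0, "z": 0, "ax": 0, "ay": 0, "az": 0, "gripper": 255},
])

```text
clock: 14.18
eef_pos: [493.9, -78.3, 161.2]
orientation: [[0.001, 1.0, 0.011], [1.0, -0.001, -0.002], [-0.002, 0.011, -1.0]]
force: [3.9, 1.9, 9.0]
finger_gap: 0.192
grasp_force: 59.5
```

Request:
move_arm([
  {"x": -2, "y": 0, "z": 0, "ax": 0, "ay": 0, "az": 0, "gripper": 255},
  {"x": -1, "y": 0, "z": 0, "ax": 0, "ay": 0, "az": 0, "gripper": 255},
  {"x": 0, "y": 0, "z": 0, "ax": 0, "ay": 0, "az": 0, "gripper": 255},
  {"x": 0, "y": 0, "z": 0, "ax": 0, "ay": 0, "az": 0, "gripper": 255},
])

```text
clock: 14.52
eef_pos: [491.6, -78.7, 161.3]
orientation: [[0.001, 1.0, 0.012], [1.0, -0.001, -0.003], [-0.003, 0.012, -1.0]]
force: [4.9, 1.6, 8.1]
finger_gap: 0.189
grasp_force: 59.4
```

Run:
```python
from look import *
c=look("w6")
for b in blobs(c["pixels"],'orange',amin=30,roi=(270,160,370,240))[:6]: print(b[0],b[1],b[2],onz(c,b[1],96,True))
```

```text
235 [315.7 215.9] [299 206  37  34] [493.8 -75.3  96. ]
73 [322.7 216.9] [319 213   9   9] [498.5 -76.   96. ]
```

Request:
move_arm([
  {"x": 0, "y": 0, "z": 3, "ax": 0, "ay": 0, "az": 0, "gripper": 255},
  {"x": 1, "y": 0, "z": 5, "ax": 0, "ay": 0, "az": 0, "gripper": 255},
  {"x": 3, "y": 0, "z": 8, "ax": 0, "ay": 0, "az": 0, "gripper": 255},
  {"x": 0, "y": 0, "z": 20, "ax": 0, "ay": 0, "az": 0, "gripper": 255},
  {"x": 0, "y": 0, "z": 30, "ax": 0, "ay": 0, "az": 0, "gripper": 255},
  {"x": 0, "y": 0, "z": 20, "ax": 0, "ay": 0, "az": 0, "gripper": 255},
  {"x": 0, "y": 0, "z": 0, "ax": 0, "ay": 0, "az": 0, "gripper": 255},
  {"x": 0, "y": 0, "z": 0, "ax": 0, "ay": 0, "az": 0, "gripper": 255},
])

```text
clock: 15.23
eef_pos: [489.5, -77.1, 245.7]
orientation: [[-0.001, 1.0, -0.002], [1.0, 0.001, 0.0], [0.0, -0.002, -1.0]]
force: [-1.1, 0.6, -1.2]
finger_gap: 0.197
grasp_force: 59.2
```

Run:
```python
from look import *
s=readout.get_state();print(s["clock"],s["eef_pos"])
c=look("w7")
for b in blobs(c["pixels"],'orange',amin=30)[:6]: print(b[0],b[1],b[2],onz(c,b[1],96,True))
cv2.imwrite("pics/w7c.png",cv2.resize(c["pixels"][100:300,210:420],None,fx=2.8,fy=2.8,interpolation=2)[:,:,::-1])
```

```text
15.2333 [489.5 -77.1 245.7]
2728 [313.3 281.9] [293 239  42  83] [ 489.  -183.4   96. ]
165 [412.3 370.2] [399 359  29  23] [ 627.9 -343.2   96. ]
116 [319.6 193.4] [306 180  27  23] [494.9 -84.2  96. ]
66 [322.1 189.2] [313 183  14  11] [497.2 -80.1  96. ]
43 [320.3 177.5] [310 177  22   3] [495.5 -68.7  96. ]
```

View pics/w7c.png

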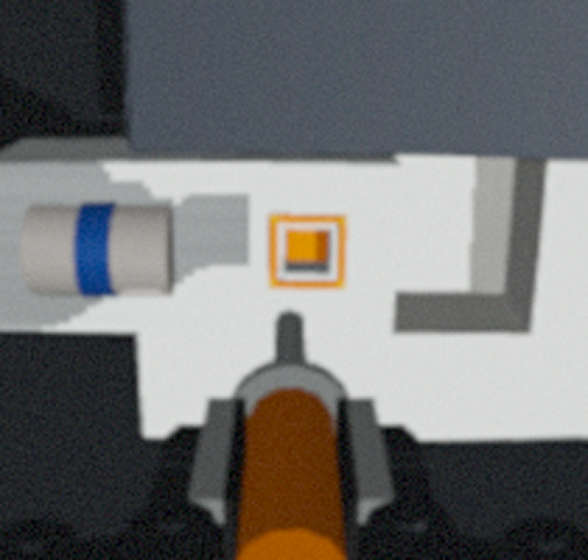

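The crop shows the slide out, with the rim centred at about (319.5,189), i.e. x ≈ 495 against 545 at home, so about 50 mm. The pin is still straight in the grip. Back to the stand.

Request:
move_arm([
  {"x": -3, "y": 35, "z": 0, "ax": 0, "ay": 0, "az": 0, "gripper": 255},
  {"x": 0, "y": 35, "z": 0, "ax": 0, "ay": 0, "az": 0, "gripper": 255},
  {"x": 0, "y": 35, "z": 0, "ax": 0, "ay": 0, "az": 0, "gripper": 255},
  {"x": 0, "y": 35, "z": 0, "ax": 0, "ay": 0, "az": 0, "gripper": 255},
  {"x": 0, "y": 35, "z": 0, "ax": 0, "ay": 0, "az": 0, "gripper": 255},
  {"x": 0, "y": 35, "z": 0, "ax": 0, "ay": 0, "az": 0, "gripper": 255},
  {"x": 0, "y": 35, "z": 0, "ax": 0, "ay": 0, "az": 0, "gripper": 255},
  {"x": 0, "y": 35, "z": 0, "ax": 0, "ay": 0, "az": 0, "gripper": 255},
  {"x": 0, "y": 35, "z": 0, "ax": 0, "ay": 0, "az": 0, "gripper": 255},
  {"x": 0, "y": 35, "z": 0, "ax": 0, "ay": 0, "az": 0, "gripper": 255},
])

```text
clock: 16.12
eef_pos: [485.3, 273.5, 242.9]
orientation: [[-0.001, 1.0, -0.006], [1.0, 0.001, -0.002], [-0.002, -0.006, -1.0]]
force: [0.2, -0.2, -0.9]
finger_gap: 0.191
grasp_force: 59.2
```

Request:
move_arm([
  {"x": 0, "y": 35, "z": 0, "ax": 0, "ay": 0, "az": 0, "gripper": 255},
  {"x": 0, "y": 28, "z": 0, "ax": 0, "ay": 0, "az": 0, "gripper": 255},
  {"x": 0, "y": 0, "z": 0, "ax": 0, "ay": 0, "az": 0, "gripper": 255},
  {"x": 0, "y": 0, "z": -35, "ax": 0, "ay": 0, "az": 0, "gripper": 255},
  {"x": 0, "y": 0, "z": -30, "ax": 0, "ay": 0, "az": 0, "gripper": 255},
  {"x": 0, "y": 0, "z": 0, "ax": 0, "ay": 0, "az": 0, "gripper": 255},
  {"x": 0, "y": 0, "z": 0, "ax": 0, "ay": 0, "az": 0, "gripper": 255},
  {"x": 0, "y": 0, "z": 0, "ax": 0, "ay": 0, "az": 0, "gripper": 255},
])

```text
clock: 16.78
eef_pos: [487.8, 335.0, 180.4]
orientation: [[-0.0, 1.0, -0.001], [1.0, 0.0, -0.001], [-0.001, -0.001, -1.0]]
force: [0.1, -0.4, -0.9]
finger_gap: 0.195
grasp_force: 59.2
```

Run:
```python
from look import *
s=readout.get_state();print(s["clock"],s["eef_pos"],s["force"])
c=look("w8")
p=c["pixels"][150:270,250:380]
cv2.imwrite("pics/w8c.png",cv2.resize(p,None,fx=4.5,fy=4.5,interpolation=2)[:,:,::-1])
for v in range(190,226,3): print(v,onz(c,(313.3,v),s["eef_pos"][2]-86,True)[:2].round(1),onz(c,(313.3,v),65,True)[1].round(1))
```

```text
16.7833 [487.8 335.  180.4] [ 0.1 -0.4 -0.9]
190 [487.5 350.5] 341.6
193 [487.5 348.2] 339.0
196 [487.5 345.9] 336.4
199 [487.5 343.6] 333.7
202 [487.5 341.3] 331.1
205 [487.5 339. ] 328.4
208 [487.5 336.6] 325.8
211 [487.5 334.2] 323.1
214 [487.5 331.8] 320.3
217 [487.5 329.4] 317.6
220 [487.5 327. ] 314.8
223 [487.5 324.5] 312.1
```

View pics/w8c.png

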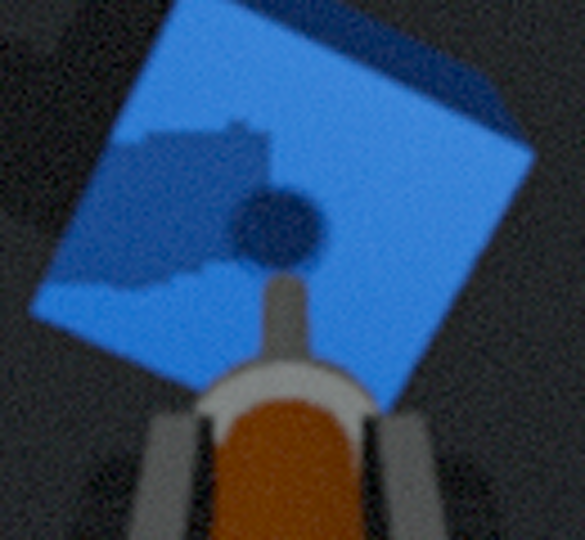

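The crop shows the hole centred at (312,200.7) and the tip edge at (313.5,211). That was the tenth and last picture, so from here I use numbers only.

Run:
```python
from look import *
c=pickle.load(open("w8.pkl","rb"))
print("hole",onz(c,(312,200.7),65,True))
for z in(93,95):print("tip axis",onz(c,(313.5,211.0),z,True)-[0,4,0])
# collar upper edge = its lower rim at +y side
for z in(149,151):print("collar axis",onz(c,(250+288/4.5,150+358/4.5),z,True)-[0,13,0])
```

```text
hole [486.3 332.2  65. ]
tip axis [487.6 329.7  93. ]
tip axis [487.6 330.5  95. ]
collar axis [488.  330.7 149. ]
collar axis [488.  331.6 151. ]
```

Request:
move_arm([
  {"x": -1.5, "y": 2, "z": 0, "ax": 0, "ay": 0, "az": 0, "gripper": 255},
  {"x": 0, "y": 0, "z": -15, "ax": 0, "ay": 0, "az": 0, "gripper": 255},
  {"x": 0, "y": 0, "z": -10, "ax": 0, "ay": 0, "az": 0, "gripper": 255},
  {"x": 0, "y": 0, "z": -8, "ax": 0, "ay": 0, "az": 0, "gripper": 255},
  {"x": 0, "y": 0, "z": -8, "ax": 0, "ay": 0, "az": 0, "gripper": 255},
  {"x": 0, "y": 0, "z": 0, "ax": 0, "ay": 0, "az": 0, "gripper": 255},
])

```text
clock: 17.33
eef_pos: [485.2, 337.0, 137.8]
orientation: [[-0.0, 1.0, -0.003], [1.0, 0.0, -0.001], [-0.001, -0.003, -1.0]]
force: [0.3, 0.1, -0.8]
finger_gap: 0.194
grasp_force: 59.2
```

Tip is about 14 mm into the hole with no contact force. Continuing.

Request:
move_arm([
  {"x": 0, "y": 0, "z": -12, "ax": 0, "ay": 0, "az": 0, "gripper": 255},
  {"x": 0, "y": 0, "z": -12, "ax": 0, "ay": 0, "az": 0, "gripper": 255},
  {"x": 0, "y": 0, "z": -8, "ax": 0, "ay": 0, "az": 0, "gripper": 255},
  {"x": 0, "y": 0, "z": -4, "ax": 0, "ay": 0, "az": 0, "gripper": 255},
  {"x": 0, "y": 0, "z": 0, "ax": 0, "ay": 0, "az": 0, "gripper": 255},
  {"x": 0, "y": 0, "z": 0, "ax": 0, "ay": 0, "az": 0, "gripper": 255},
])

```text
clock: 17.83
eef_pos: [486.1, 337.5, 103.1]
orientation: [[-0.0, 1.0, -0.0], [1.0, 0.0, -0.0], [-0.0, -0.0, -1.0]]
force: [0.3, 1.4, -1.4]
finger_gap: 0.193
grasp_force: 59.2
```

Request:
move_arm([
  {"x": 0, "y": 0, "z": -2, "ax": 0, "ay": 0, "az": 0, "gripper": 255},
  {"x": 0, "y": 0, "z": -2, "ax": 0, "ay": 0, "az": 0, "gripper": 255},
  {"x": 0, "y": 0, "z": 0, "ax": 0, "ay": 0, "az": 0, "gripper": 255},
  {"x": 0, "y": 0, "z": 0, "ax": 0, "ay": 0, "az": 0, "gripper": 255},
])

```text
clock: 18.17
eef_pos: [486.2, 337.5, 99.5]
orientation: [[-0.001, 1.0, 0.0], [1.0, 0.001, 0.0], [0.0, 0.0, -1.0]]
force: [0.5, -0.3, -1.8]
finger_gap: 0.195
grasp_force: 59.2
```

Request:
move_arm([
  {"x": 0, "y": 0, "z": -1.5, "ax": 0, "ay": 0, "az": 0, "gripper": 255},
  {"x": 0, "y": 0, "z": -1, "ax": 0, "ay": 0, "az": 0, "gripper": 255},
  {"x": 0, "y": 0, "z": 0, "ax": 0, "ay": 0, "az": 0, "gripper": 255},
  {"x": 0, "y": 0, "z": 0, "ax": 0, "ay": 0, "az": 0, "gripper": 255},
])

```text
clock: 18.5
eef_pos: [486.2, 337.5, 96.8]
orientation: [[-0.001, 1.0, 0.0], [1.0, 0.001, 0.0], [0.0, 0.0, -1.0]]
force: [0.2, 0.5, -0.5]
finger_gap: 0.198
grasp_force: 59.3
```

Request:
move_arm([
  {"x": 0, "y": 0, "z": -1, "ax": 0, "ay": 0, "az": 0, "gripper": 255},
  {"x": 0, "y": 0, "z": 0, "ax": 0, "ay": 0, "az": 0, "gripper": 255},
  {"x": 0, "y": 0, "z": 0, "ax": 0, "ay": 0, "az": 0, "gripper": 255},
])

```text
clock: 18.75
eef_pos: [486.2, 337.5, 96.7]
orientation: [[-0.001, 1.0, 0.0], [1.0, 0.001, 0.0], [0.0, 0.0, -1.0]]
force: [-2.2, -0.2, 4.9]
finger_gap: 0.196
grasp_force: 60.0
```

The collar is resting at z 96.7, the same height as at the grasp. Letting go and rising.

Request:
move_arm([
  {"x": 0, "y": 0, "z": 0, "ax": 0, "ay": 0, "az": 0, "gripper": 150},
  {"x": 0, "y": 0, "z": 0, "ax": 0, "ay": 0, "az": 0, "gripper": 80},
  {"x": 0, "y": 0, "z": 0, "ax": 0, "ay": 0, "az": 0, "gripper": 0},
  {"x": 0, "y": 0, "z": 0, "ax": 0, "ay": 0, "az": 0, "gripper": 0},
  {"x": 0, "y": 0, "z": 0, "ax": 0, "ay": 0, "az": 0, "gripper": 0},
  {"x": 0, "y": 0, "z": 10, "ax": 0, "ay": 0, "az": 0, "gripper": 0},
  {"x": 0, "y": 0, "z": 30, "ax": 0, "ay": 0, "az": 0, "gripper": 0},
  {"x": 0, "y": 0, "z": 40, "ax": 0, "ay": 0, "az": 0, "gripper": 0},
  {"x": 0, "y": -10, "z": 40, "ax": 0, "ay": 0, "az": 0, "gripper": 0},
  {"x": 0, "y": -10, "z": 30, "ax": 0, "ay": 0, "az": 0, "gripper": 0},
])

```text
clock: 19.58
eef_pos: [486.8, 318.0, 249.6]
orientation: [[-0.002, 1.0, 0.004], [1.0, 0.002, 0.002], [0.002, 0.004, -1.0]]
force: [0.6, 0.3, 0.6]
finger_gap: 0.999
grasp_force: 0.0
```

Request:
move_arm([
  {"x": 0, "y": 0, "z": 0, "ax": 0, "ay": 0, "az": 0, "gripper": 0},
  {"x": 0, "y": 0, "z": 0, "ax": 0, "ay": 0, "az": 0, "gripper": 0},
  {"x": 0, "y": 0, "z": 0, "ax": 0, "ay": 0, "az": 0, "gripper": 0},
])

```text
clock: 19.83
eef_pos: [485.6, 317.3, 245.9]
orientation: [[-0.0, 1.0, -0.0], [1.0, 0.0, -0.0], [-0.0, -0.0, -1.0]]
force: [0.1, -0.0, -0.1]
finger_gap: 0.998
grasp_force: 0.0
```

Run:
```python
from look import *
s=readout.get_state();print(s["clock"],s["eef_pos"],s["force"],s["finger_gap"])
c=look("w9")
for b in blobs(c["pixels"],'orange',amin=60)[:2]: print("pin",b[0],b[1],b[2],onz(c,b[1],94,True),onz(c,(b[1][0],b[2][1]+b[2][3]-6),119,True))
b=blobs(c["pixels"],'blue')[0];print("stand",b[1],onz(c,b[1],65,True))
sc=optics.capture("scene");o=pickle.load(open("scene.pkl","rb"))
for p in(o,sc):print([(b[0],b[1],b[2]) for b in blobs(p["pixels"],'orange',(440,230,475,280))[:1]])
t=optics.capture("top")
for b in blobs(t["pixels"],'orange',(340,180,375,245),smin=90,amin=4)[:3]: print("well top",b[0],b[1],onz(t,b[1],96))
```

```text
19.8333 [485.6 317.3 245.9] [ 0.1 -0.  -0.1] 0.9984809675741785
pin 234 [313.6 168.1] [305 156  19  27] [485.5 334.1  94. ] [485.6 332.  119. ]
stand [314.4 161.4] [486.3 334.5  65. ]
[(156, array([457. , 257.9]), array([451, 249,  14,  21], dtype=int32))]
[(163, array([458.2, 259.2]), array([452, 250,  14,  21], dtype=int32))]
well top 30 [355.7 214.6] [495.6 -80.   96. ]
```

Run:
```python
from look import *
t=pickle.load(open("top.pkl","rb"))
for b in blobs(t["pixels"],'orange',(340,180,375,245),smin=90,amin=4)[:3]: print("home",b[0],b[1],onz(t,b[1],96))
for f,bx in(("w4",(301,327)),("w7",(306,333))):
    c=pickle.load(open(f+".pkl","rb")); print(f,[onz(c,(u,185),96,True)[0].round(1) for u in bx])
```

```text
home 25 [355.8 198.1] [542.4 -81.4  96. ]
w4 [np.float64(532.7), np.float64(557.0)]
w7 [np.float64(482.1), np.float64(507.4)]
```

Run:
```python
from look import *
for n,roi in(("top",(345,188,367,226)),("scene",(300,150,335,190))):
    o=pickle.load(open(n+".pkl","rb"));t=optics.capture(n);X=[]
    for c in(o,t):
        p=cv2.GaussianBlur(c["pixels"],(3,3),0)[roi[1]:roi[3],roi[0]:roi[2]].astype(float)
        w=np.clip(p[:,:,0]-p[:,:,2]-35,0,None); v,u=np.mgrid[roi[1]:roi[3],roi[0]:roi[2]]
        uv=((w*u).sum()/w.sum(),(w*v).sum()/w.sum());X.append(onz(c,uv,96));print(n,np.array(uv),w.max(),X[-1])
    print(X[0]-X[1])
```

```text
top [355.8 198.1] 94.0 [542.4 -81.3  96. ]
top [355.9 215.5] 98.0 [493.  -80.5  96. ]
[49.4 -0.8  0. ]
scene [312.1 178. ] 23.0 [551.1 -79.4  96. ]
scene [328.2 171.2] 32.0 [500.  -73.7  96. ]
[51.1 -5.7  0. ]
```

The slide is out by about 50 mm in all three views. Handing in.

```bash
python3 -c "
from cell import r
print(r.close_job())"
```

```text
the job is handed in; nothing more can be done
None
```

I pressed red, yellow and blue in order, pushed the slide about 50 mm out with the release held, stood the pin back in its stand and handed the job in at about 20 s; no verdict came back, and I didn't re-check the beaker, bottle or rack.

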